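# Scoop the loose nuts into the nut bin

## Robot

A 6-joint arm with a two-finger parallel gripper is mounted at the origin on the work surface; the furniture and walls round the work are solid. World frame = base frame: x ahead of the robot, y to its left, z up, the work surface at z = 0. Lengths are in m, angles in degrees, forces in N, time in s.
With the tool pointing down it reaches from about 0.15 to 0.775 m from the base axis. Payload 6.1 kg.
Tool frame: the origin (TCP) lies midway between the tips of the shut fingers; the grasp point (between the pads) lies 19 mm behind it; z points along the fingers, y is the line along which they close (so a half turn about z gives the same grasp; the last joint's range is limited). The gripper opens to 85 mm and grips with 20 to 120 N. Pads are 22 mm wide; open, the fingers measure 114 mm over their backs; the gripper's body (76 mm by 85 mm) begins 54 mm behind the grasp point. The pads swing forward as they close: fully open they stand 13 mm farther back than shut.
Start: joints at [76.547, 7.208, -2.269, 80.523, 0, 90], TCP at [0.122, 0.511, 0.231] pointing down, gripper open.
Joint ranges: [-155.77, 155.77], [-54.66, 111.73], [-72.52, 77.12], [-102.08, 115.82], [-83.92, 84.16], [-180, 180]. Speed limits (degrees/s): [136.94, 136.94, 172.46, 180, 180, 180].

## Interface

Orientations are given as [roll, pitch, yaw] about the fixed x, y, z axes, in that order (R = Rz(yaw) Ry(pitch) Rx(roll)).
In Python, from plant import arm, kinematics, imaging gives the robot as it stands. The module is installed in compiled form; this text tells all that it offers. Calls block until the motion is done:
- arm.move_to(position, orientation): joint-space move of the TCP to a pose.
- arm.move_linear(position, orientation=None, velocity=0.15, guard=None): straight line of the TCP; orientation=None keeps the orientation; velocity is the mean speed in m/s. With guard (N) it stops when the force on the tool has changed by that much, and returns True; else False.
- arm.movej(angles): joint-space move.
- arm.set_gripper(opening, strength=None): finger opening in m; strength is the grip in N (None keeps the last); returns when the fingers have stopped.
- arm.wait(seconds).
- kinematics.ik(position, orientation): joint angles nearest the present ones, or None.
- imaging.read_camera(name): name is "scene" or "side" or "wrist"; returns a dict with "color" (480x640x3 uint8, blue, green, red), "fx", "fy", "cx", "cy" (pixels), "R" (3x3) and "t" (3): a world point X has camera coordinates R X + t; the wrist camera has in their place "mount" (4x4, takes a point from camera to tool coordinates, whose origin is the TCP and whose axes are the flange's). Camera axes: x right, y down, z forward; pixel columns grow to the right and rows downward; lengths in m; the calibration is good to about 2 mm. A picture is of the moment at which its call begins: read the wrist's pose just before it. There is no depth.
A pose or a line that the arm cannot do raises arm.IKError and nothing moves.
- arm.close_job(): hands the job in, once; it reports no verdict.
Readings, each from a call of its own:
- arm.current_time(): time.
- arm.current_joint_positions(): joint angles.
- arm.current_joint_vel(): joint speeds.
- arm.current_effort(): joint torques, N m.
- arm.current_ee_pos(): TCP position.
- arm.current_tcp_rot(): TCP orientation.
- arm.current_ft_force(): force on the tool from outside, world axes, zero at the start.
- arm.current_moment(): the same for the moment, N m.
- arm.current_opening(): finger opening in m.
Only numpy, scipy, OpenCV 4.12 (cv2) and the standard library are available. Lean on these libraries where they do the work, as an engineer would, in place of code of your own. Each camera call takes 0.05 s, during which the arm holds its last target. There are 200 camera calls.

## Task

Take the scoop by its upright grip, scoop up the three loose brass hexagon nuts that lie in front of the steel angle, and tip them all into the bin that holds nuts, not the one that holds bolts. Do not touch the nuts with the gripper. Then set the scoop down flat on the bench and let go.

Things in the scene. Friction and masses are not known exactly. Their poses are not given: they have to be found in the camera images.
- scoop: loose sheet scoop. Origin on the bench under its grip, x to the mouth, z up. Back wall x -5 mm, sharp front edge x +100; 93 wide (88 inside), floor 2.5 thick, walls 34 high. Black upright grip on the origin: 16 thick in x, 34 in y, z 32 to 118; take it from above, fingers closing along x. 0.16 kg. Nuts stay in it when level or tipped back, slide out when the mouth tips down 35 degrees or more
- nut_a: loose brass hexagon nut lying flat, 24 mm across flats, 27.7 across corners, 13 high, edges chamfered, 34 g; origin at the centre of its underside. Its centre lies 20 to 32 mm in front of the stop's face, 16 to 20 mm to the right (-y) of the stop's middle
- nut_b: a second, equal nut, 20 to 32 mm in front of the stop's face, 16 to 20 mm to the left (+y) of the stop's middle
- nut_c: a third, equal nut, 60 to 68 mm in front of the stop's face, within 8 mm of the stop's middle line
- stop: dark steel angle bolted to the bench, fixed: an upright plate 160 mm long (y), 36 high, 4 thick, its bolted foot on the far side. Origin at bench height in the middle of the upright's front face; -x points out of that face to the nuts. Nuts pushed against it by the scoop's edge, flat on the bench, ride up onto the scoop: all are on when the edge is within about 5 mm of the face
- nut_bin: fixed blue bin of small brass nuts (a like bin beside it holds silver bolts; they may change places). Origin at bench height, middle of its underside. Inside x -74 to +77, y -48 to +48 mm. Side walls (y) and back wall (+x) 72 high; the front (-x) has only a 28 mm lip, to which the side walls slope down from x -31. The heap inside is fixed, its top about 14 mm above the bench

How it is judged:
By the outcome, as a careful person would: the job done as asked, in the order asked, and still so for the second after the job is handed in, with the robot touching nothing.
It also fails if it takes over 54 s, if anything falls off the work surface, if the arm or the gripper's body presses on something with over 40 N, if the wrist force passes 120 N, or if a joint passes its speed limit or range.

## Working session

There is one attempt and no reset: what is moved stays moved. The work goes in short steps, each a Python script; the robot and the scene stay as the last script left them, time stands still between calls to the robot, and variables do not carry over. Pictures are saved under pics/ and viewed, on a budget of 10 in all, crops included, one or two more only if the job needs it, and the job is handed in when it is done.

```bash
mkdir -p pics; cat > h.py <<'E'
import numpy as np, cv2
from plant import arm, kinematics, imaging
from scipy.spatial.transform import Rotation as Ro
def cam(name):
    if name=="wrist":
        p=np.array(arm.current_ee_pos());R=Ro.from_euler('xyz',arm.current_tcp_rot(),degrees=True).as_matrix()
        d=imaging.read_camera(name);T=np.eye(4);T[:3,:3]=R;T[:3,3]=p
        M=np.linalg.inv(T@np.array(d["mount"]));d["R"]=M[:3,:3];d["t"]=M[:3,3]
    else: d=imaging.read_camera(name)
    d["R"]=np.array(d["R"]);d["t"]=np.array(d["t"]);return d
def ray(d,u,v,z):
    r=d["R"].T@np.array([(u-d["cx"])/d["fx"],(v-d["cy"])/d["fy"],1]);o=-d["R"].T@d["t"]
    return o+r*(z-o[2])/r[2]
def proj(d,X):
    c=d["R"]@np.array(X)+d["t"];return [d["fx"]*c[0]/c[2]+d["cx"],d["fy"]*c[1]/c[2]+d["cy"]]
E
python3 - <<'E'
from h import *
import pickle
for n in("scene","side"):
    d=cam(n);cv2.imwrite(f"pics/{n}0.png",d["color"]);pickle.dump(d,open(n+".pkl","wb"));print(n,-d["R"].T@d["t"],d["fx"])
print(arm.current_time(),arm.current_tcp_rot())
E
```

```text
scene [ 0.01958484 -0.56588173  0.61587689] 512.261009234281
side [0.58587949 0.85218612 0.57913168] 582.3935175805457
0.1 [-1.79911903e+02 -1.37328514e-03  1.66547025e+02]
```

View pics/scene0.png

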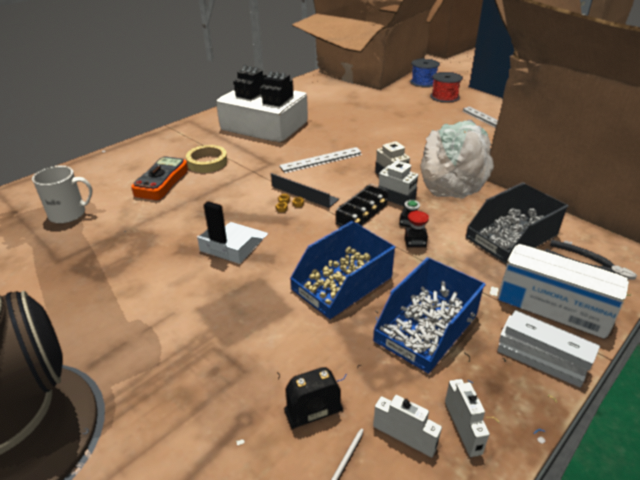

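View pics/side0.png

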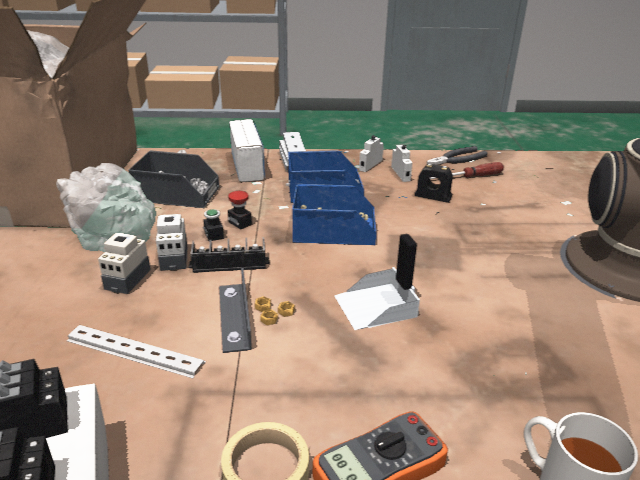

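The scene view shows the brass-nut bin at (343,270), the bolt bin at (430,312), the scoop grip at (215,222) and the nuts at (290,203) in front of the stop at (303,190). The side view shows the grip top at (407,237), the scoop mouth at (336,293) to (352,326), and the nuts at (263,303), (287,308) and (269,317).

```bash
python3 - <<'E'
from h import *
import pickle
s=pickle.load(open("side.pkl","rb"));c=pickle.load(open("scene.pkl","rb"))
P=lambda d,u,v,z:print((u,v),z,ray(d,u,v,z).round(3))
print("side")
for u,v,z in[(407,237,.118),(336,293,0.0),(352,327,0),(263,303,.007),(287,308,.007),(269,317,.007),(245,280,.036),(250,347,.0),(293,242,0),(376,244,0),(293,186,.072),(377,212,.028)]:P(s,u,v,z)
print("scene")
for u,v,z in[(213,204,.118),(267,236,0),(240,262,0),(283,197,.007),(298,201,.007),(283,207,.007),(272,176,.036),(339,194,.036),(292,287,0),(329,317,0),(293,267,.028),(332,299,.028),(394,240,.072),(353,224,.072)]:P(c,u,v,z)
E
```

```text
side
(407, 237) 0.118 [0.43  0.098 0.118]
(336, 293) 0.0 [0.535 0.083 0.   ]
(352, 327) 0 [0.514 0.168 0.   ]
(263, 303) 0.007 [0.652 0.118 0.007]
(287, 308) 0.007 [0.614 0.131 0.007]
(269, 317) 0.007 [0.641 0.153 0.007]
(245, 280) 0.036 [0.681 0.096 0.036]
(250, 347) 0.0 [0.665 0.212 0.   ]
(293, 242) 0 [ 0.608 -0.076  0.   ]
(376, 244) 0 [ 0.453 -0.069  0.   ]
(293, 186) 0.072 [ 0.61  -0.166  0.072]
(377, 212) 0.028 [ 0.445 -0.143  0.028]
scene
(213, 204) 0.118 [0.431 0.101 0.118]
(267, 236) 0 [0.532 0.085 0.   ]
(240, 262) 0 [0.443 0.06  0.   ]
(283, 197) 0.007 [0.646 0.159 0.007]
(298, 201) 0.007 [0.657 0.123 0.007]
(283, 207) 0.007 [0.619 0.13  0.007]
(272, 176) 0.036 [0.658 0.207 0.036]
(339, 194) 0.036 [0.704 0.047 0.036]
(292, 287) 0 [ 0.463 -0.061  0.   ]
(329, 317) 0 [ 0.455 -0.158  0.   ]
(293, 267) 0.028 [ 0.48  -0.048  0.028]
(332, 299) 0.028 [ 0.468 -0.153  0.028]
(394, 240) 0.072 [ 0.616 -0.162  0.072]
(353, 224) 0.072 [ 0.604 -0.079  0.072]
```

```bash
python3 - <<'E'
from h import *
import pickle
for y in(104,-76):
    print(y,[np.round(kinematics.ik(p,[180,0,y]),0) if kinematics.ik(p,[180,0,y]) is not None else None for p in([.43,.1,.3],[.43,.1,.08],[.575,.13,.08],[.43,-.11,.25])])
arm.move_to([.47,.11,.33],[180,0,104])
d=cam("wrist");cv2.imwrite("pics/w1.png",d["color"]);pickle.dump(d,open("w1.pkl","wb"))
print(-d["R"].T@d["t"],d["R"][2],arm.current_time())
E
```

```text
104 [array([13., -1., -3., 89.,  0., 89.]), array([ 13.,   1., -28.,  61.,   0.,  89.]), array([ 13.,  16., -10.,  64.,   0.,  89.]), array([-14.,  -2.,  -9.,  82.,   0.,  62.])]
-76 [array([ 13.,  -1.,  -3.,  89.,   0., -91.]), array([ 13.,   1., -28.,  61.,   0., -91.]), array([ 13.,  16., -10.,  64.,   0., -91.]), array([ -14.,   -2.,   -9.,   82.,    0., -118.])]
[0.45367231 0.17595864 0.47278459] [ 0.06501891 -0.26227578 -0.96280006] 2.1
```

View pics/w1.png

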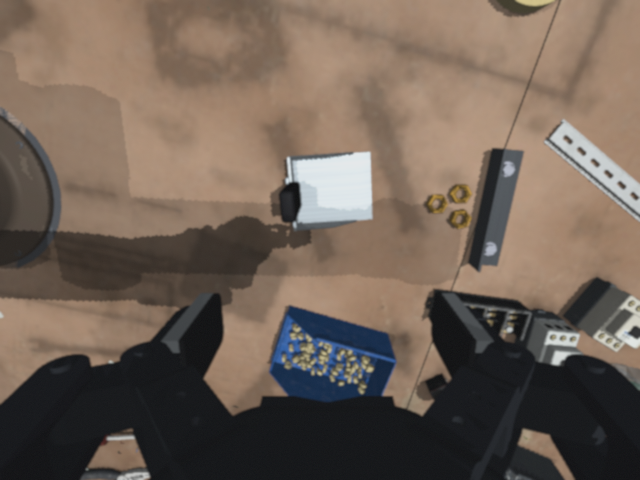

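The wrist view shows the scoop grip at (290,200), mouth corners at (371,153) and (372,219), nuts at (436,203), (459,193) and (459,218), the stop from (491,150) to (472,268), and the nut bin around (335,355).

```bash
python3 - <<'E'
from h import *
import pickle
d=pickle.load(open("w1.pkl","rb"));im=d["color"]
cv2.imwrite("pics/w1c.png",cv2.resize(im[135:285,270:530],None,fx=3,fy=3,interpolation=cv2.INTER_CUBIC))
hsv=cv2.cvtColor(im,cv2.COLOR_BGR2HSV)
m=cv2.inRange(hsv,(18,130,50),(32,255,255));m[:,:425]=0;m[:,475:]=0;m[:180]=0;m[235:]=0
n,l,st,ce=cv2.connectedComponentsWithStats(m)
for i in range(1,n):
    if st[i,4]>40: print(st[i],ce[i].round(1),ray(d,*ce[i],.009).round(4))
g=cv2.inRange(hsv,(0,0,170),(180,60,255));g[:, :280]=0;g[:,380:]=0;g[:145]=0;g[240:]=0
k=max(cv2.findContours(g,0,2)[0],key=cv2.contourArea);print(cv2.approxPolyDP(k,4,True)[:,0].tolist())
b=cv2.inRange(hsv,(100,120,40),(125,255,255));k=max(cv2.findContours(b,0,2)[0],key=cv2.contourArea);print(cv2.approxPolyDP(k,3,True)[:,0].tolist())
E
```

```text
[450 185  21  18 202] [460.4 193.1] [0.6415 0.1516 0.009 ]
[427 195  20  18 185] [436.8 203.4] [0.6157 0.1309 0.009 ]
[451 210  20  18 186] [460.4 218.5] [0.6534 0.119  0.009 ]
[[370, 152], [293, 161], [302, 195], [298, 220], [371, 218]]
[[290, 307], [270, 370], [290, 396], [321, 401], [360, 396], [352, 383], [336, 385], [338, 379], [345, 380], [343, 369], [334, 383], [328, 380], [339, 347], [351, 348], [359, 364], [361, 354], [371, 358], [376, 368], [369, 377], [362, 371], [368, 384], [364, 395], [380, 395], [395, 361], [386, 334]]
```

View pics/w1c.png

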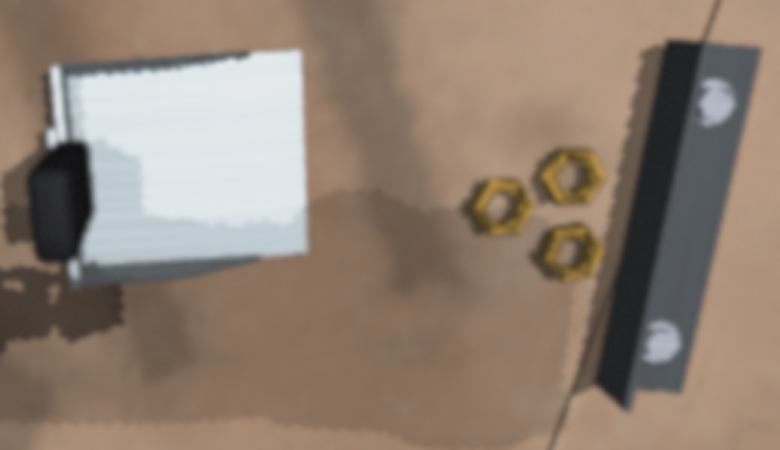

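The crop shows the stop's bench line from (665,42) to (598,385), its top front edge from (700,42) to (628,408), and the mouth corners at (302,50) and (307,252).

```bash
python3 - <<'E'
from h import *
import pickle
d=pickle.load(open("w1.pkl","rb"))
c=lambda x,y,z:ray(d,270+(x+.5)/3-.5,135+(y+.5)/3-.5,z)[:2]
a=lambda p,q:np.degrees(np.arctan2(*(p-q)[::-1]))-90
for n,p,q in[("stop0",c(665,42,0),c(598,385,0)),("stoptop",c(700,42,.036),c(628,408,.036)),("mouth",c(302,50,.001),c(307,252,.001)),("back",c(55,66,.034),c(72,286,.034)),
 ("gripR",c(80,145,.118),c(92,205,.118)),("gripL",c(33,178,.118),c(40,255,.118)),
 ("bin lip28",ray(d,270,370,.028)[:2],ray(d,270,370,.028)[:2]),("binL72",ray(d,290,307,.072)[:2],ray(d,395,361,.072)[:2])]:
  print(n,p.round(4),q.round(4),((p+q)/2).round(4),np.linalg.norm(p-q).round(4),a(p,q).round(1))
for u,v,z in[(290,307,.072),(290,307,.028),(386,334,.072),(395,361,.072),(270,370,.028)]:print(u,v,z,ray(d,u,v,z).round(3))
E
python3 - <<'E'
import cv2
a=cv2.imread('pics/w1.png')[290:410,250:410];b=cv2.imread('pics/scene0.png')[215:325,280:410]
import numpy as np
a=cv2.resize(a,(480,360),interpolation=2);b=cv2.resize(b,(390,330),interpolation=2)
b=cv2.copyMakeBorder(b,0,30,0,0,0);cv2.imwrite('pics/bin.png',np.hstack([a,b])[:,:800])
E
```

```text
stop0 [0.6644 0.2159] [0.6914 0.0596] [0.6779 0.1378] 0.1587 9.8
stoptop [0.662  0.2163] [0.69   0.0615] [0.676  0.1389] 0.1574 10.2
mouth [0.512  0.1742] [0.5391 0.0883] [0.5255 0.1312] 0.0901 17.5
back [0.4123 0.1438] [0.4392 0.0554] [0.4258 0.0996] 0.0925 16.9
gripR [0.4339 0.1268] [0.4424 0.1079] [0.4381 0.1173] 0.0207 24.2
gripL [0.4209 0.112 ] [0.4289 0.0865] [0.4249 0.0993] 0.0267 17.2
bin lip28 [ 0.4518 -0.1625] [ 0.4518 -0.1625] [ 0.4518 -0.1625] 0.0 -90.0
binL72 [ 0.4578 -0.0328] [ 0.6086 -0.0754] [ 0.5332 -0.0541] 0.1567 74.2
290 307 0.072 [ 0.458 -0.033  0.072]
290 307 0.028 [ 0.458 -0.056  0.028]
386 334 0.072 [ 0.586 -0.04   0.072]
395 361 0.072 [ 0.609 -0.075  0.072]
270 370 0.028 [ 0.452 -0.162  0.028]
```

View pics/bin.png

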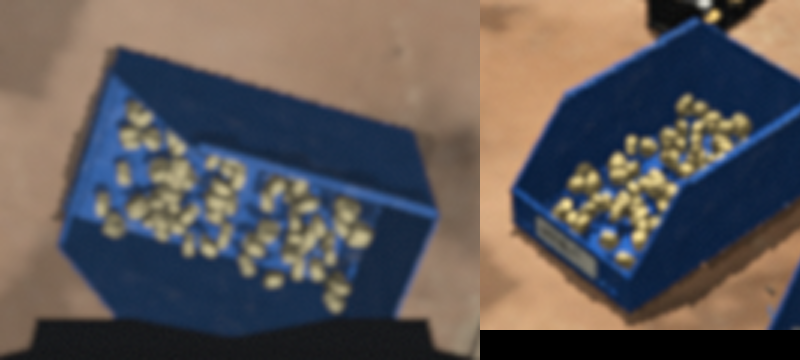

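The bin crop shows the brass heap. Its lip corners are at wrist pixels (290,307) and (270.5,370.5), giving a bin origin of about (0.531,-0.116) and a yaw of -5°. The scoop origin is about (0.431,0.101) with a yaw of 17.4°. The stop's face middle is (0.677,0.138) with a yaw of 10°. The sizes and nut offsets agree with the given figures.

```bash
cat >> h.py <<'E'
ZT=.061
def pose(o,yaw,tilt=0):
    "TCP pose with the scoop origin at o, mouth direction yaw, mouth down by tilt"
    S=Ro.from_euler('ZY',[yaw,tilt],degrees=True)
    return (np.array(o)+S.apply([0,0,ZT])).tolist(),(S*Ro.from_euler('ZX',[90,180],degrees=True)).as_euler('xyz',degrees=True).tolist()
STOP=np.array([.677,.138,0]);SY=10.
def at_stop(gap,z=0.,lat=.002):return STOP+Ro.from_euler('z',SY,degrees=True).apply([-.1-gap,lat,z])
BIN=np.array([.531,-.116,0]);BY=-5.
def at_bin(tilt,ex=-.025,ez=.088):
    return BIN+Ro.from_euler('z',BY,degrees=True).apply(np.array([ex,0,ez])-Ro.from_euler('y',tilt,degrees=True).apply([.1,0,0]))
E
python3 - <<'E'
from h import *
for a in[(at_stop(.095),SY),(at_stop(.004),SY),(at_stop(.03,.1),SY,-12),((.43,0,.13),0,-12)]+[(at_bin(t),BY,t) for t in(-12,0,25,40,50,55)]:
    q=kinematics.ik(*pose(*a));print(np.round(pose(*a)[0],3),None if q is None else np.round(q,0))
o=[.4306,.1011,0]
p,r=pose(o,17.4)
arm.move_to([p[0],p[1],.16],r)
arm.move_linear(p,velocity=.1,guard=8)
print(arm.current_ee_pos(),arm.current_ft_force())
arm.set_gripper(0,60)
print(arm.current_opening(),arm.current_ee_pos(),arm.current_ft_force(),arm.current_time())
E
```

```text
[0.485 0.106 0.061] [ 12.   7. -24.  59.   0.  92.]
[0.574 0.122 0.061] [ 12.  17. -12.  61.   0.  92.]
[0.536 0.115 0.16 ] [ 12.   1. -20.  58.  -0.  92.]
[0.417 0.    0.19 ] [  0. -14. -29.  64.   0.  90.]
[ 0.396 -0.104  0.127] [-16. -14. -36.  56.   2.  79.]
[ 0.406 -0.105  0.149] [-14.  -3. -24.  70.   0.  81.]
[ 0.441 -0.108  0.186] [-12.  20.   4.  98.  -3.  84.]
[ 0.469 -0.111  0.199] [-11.  35.  21. 115.  -4.  85.]
[ 0.489 -0.112  0.204] None
[ 0.499 -0.113  0.205] None
[0.43109666 0.1012054  0.06161231] [ 0.83613573 -0.7870916  -0.60369301]
0.014709859466242753 [0.43081405 0.10116514 0.06123835] [-0.31529841 -0.67598848  1.57838745] 4.6167
```

```bash
python3 - <<'E'
from h import *
def ab(yaw,tilt,e):return np.array(e)-Ro.from_euler('ZY',[yaw,tilt],degrees=True).apply([.1,0,0])
for yaw in(-5,-30,-45,-60,-75,-95,30,60):
  for ex,ey in((-.02,0),(0.0,.02)):
    e=BIN+Ro.from_euler('z',BY,degrees=True).apply([ex,ey,.085])
    out=[]
    for t in(-10,0,40,45,50,55):
        q=kinematics.ik(*pose(ab(yaw,t,e),yaw,t));out.append(None if q is None else np.round(q).astype(int).tolist())
    print(yaw,ex,ey,out[0],out[2:])
E
```

```text
-5 -0.02 0 [-16, -12, -34, 58, 2, 79] [[-11, 36, 22, 115, -4, 85], None, None, None]
-5 0.0 0.02 [-12, -10, -33, 57, 1, 83] [None, None, None, None]
-30 -0.02 0 [-5, -10, -33, 58, -4, 114] [[-17, 35, 20, 114, 9, 100], None, None, None]
-30 0.0 0.02 [-2, -8, -31, 58, -5, 117] [[-15, 37, 24, 115, 10, 102], None, None, None]
-45 -0.02 0 [0, -7, -30, 60, -7, 134] [[-20, 33, 17, 111, 16, 110], None, None, None]
-45 0.0 0.02 [2, -5, -28, 60, -7, 137] [[-18, 35, 20, 112, 17, 112], None, None, None]
-60 -0.02 0 [3, -3, -26, 62, -9, 153] [[-23, 30, 12, 106, 23, 120], [-24, 34, 17, 112, 24, 117], None, None]
-60 0.0 0.02 [5, 0, -24, 62, -9, 155] [[-21, 31, 15, 107, 24, 122], [-22, 36, 19, 112, 26, 119], None, None]
-75 -0.02 0 [5, 2, -21, 65, -10, 170] [[-25, 25, 6, 100, 29, 132], [-27, 29, 10, 104, 31, 128], [-29, 33, 13, 109, 33, 123], [-31, 37, 16, 114, 35, 119]]
-75 0.0 0.02 [7, 5, -19, 65, -10, 172] [[-23, 26, 8, 99, 30, 134], [-25, 30, 11, 104, 33, 130], [-27, 34, 15, 109, 35, 126], [-29, 38, 18, 114, 36, 121]]
-95 -0.02 0 [5, 9, -14, 69, -10, -170] [[-28, 18, -3, 87, 36, 151], [-31, 21, -2, 91, 40, 146], [-33, 24, 0, 96, 42, 140], [-35, 28, 2, 100, 45, 134]]
-95 0.0 0.02 [7, 12, -11, 70, -10, -168] [[-26, 18, -2, 86, 37, 154], [-28, 21, -1, 90, 41, 149], [-31, 24, 1, 94, 44, 143], [-33, 28, 3, 99, 46, 137]]
30 -0.02 0 [-28, -4, -28, 61, 8, 33] [[-3, 31, 14, 108, -21, 63], [-2, 36, 19, 113, -22, 66], None, None]
30 0.0 0.02 [-24, -3, -27, 60, 8, 36] [[-2, 34, 18, 110, -20, 65], [0, 38, 23, 116, -21, 67], None, None]
60 -0.02 0 [-30, 6, -17, 67, 10, 0] [[2, 22, 2, 94, -33, 39], [4, 25, 4, 98, -36, 44], [6, 29, 7, 103, -38, 49], [8, 33, 9, 108, -40, 54]]
60 0.0 0.02 [-27, 7, -16, 66, 10, 3] [[3, 24, 5, 96, -32, 41], [6, 28, 8, 101, -35, 45], [8, 32, 11, 105, -37, 50], [9, 36, 14, 110, -39, 55]]
```

```bash
python3 - <<'E'
from h import *
p,r=pose(at_stop(.095,-.0003),SY);arm.move_linear(p,r,velocity=.06)
print(arm.current_ft_force(),arm.current_opening())
d=cam("wrist");cv2.imwrite("pics/w2.png",d["color"])
f=lambda g:print(g,np.round(arm.current_ft_force(),1),np.round(arm.current_ee_pos(),4),arm.current_time())
for g,v in((.04,.05),(.02,.04),(.01,.03)):
    p,r=pose(at_stop(g,-.0005),SY);h=arm.move_linear(p,r,velocity=v,guard=45);f(g)
    if h:print("guard");break
d=cam("wrist");cv2.imwrite("pics/w3.png",d["color"])
cv2.imwrite("pics/w23.png",np.hstack([cv2.resize(cv2.imread("pics/w2.png"),(400,300)),cv2.resize(d["color"],(400,300))]))
s=cam("side")["color"];cv2.imwrite("pics/s3.png",cv2.resize(s[220:380,200:440],None,fx=3,fy=3))
E
```

```text
[-1.43511698  0.15500086  6.15425154] 0.015168623826548313
0.04 [-4.  -0.4  7.6] [0.5393 0.1157 0.0612] 6.9667
0.02 [-2.2 -1.7  8.4] [0.5592 0.1192 0.0612] 7.6167
0.01 [-2.4 -0.   8.4] [0.569  0.1209 0.0612] 8.1
```

View pics/s3.png

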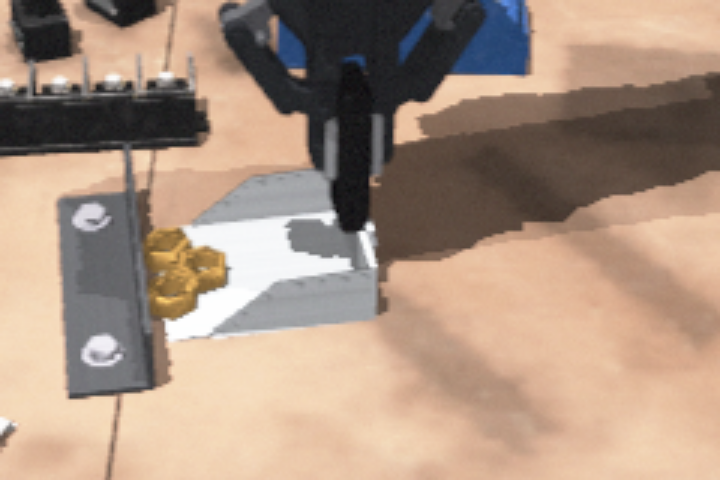

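View pics/w23.png

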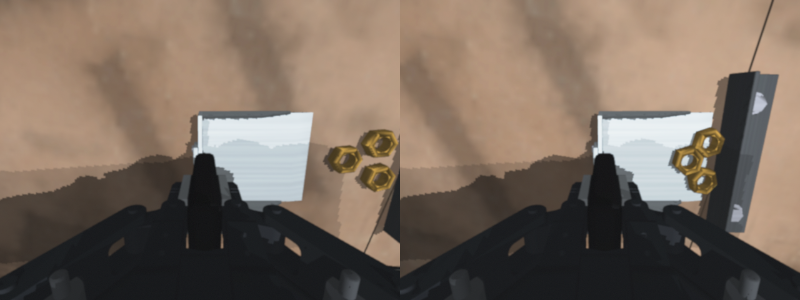

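The side view shows the nuts at about (170,245), (208,268) and (172,290), already mostly on the scoop near the stop. The wrist view shows the edge parallel to the face, so I push to contact with a guard, then tip back and lift.

```bash
python3 - <<'E'
from h import *
f=lambda g:print(g,np.round(arm.current_ft_force(),1),np.round(arm.current_ee_pos(),4),arm.current_time())
p,r=pose(at_stop(-.002,-.0005),SY);print(arm.move_linear(p,r,velocity=.02,guard=14));f(0)
# gap actually reached
e=np.array(arm.current_ee_pos());g=-( (e-STOP)@[np.cos(np.radians(SY)),np.sin(np.radians(SY)),0])-.1;print("gap",g)
d=cam("wrist")["color"];s=cam("side")["color"]
# ease off 1 mm, tip back about the heel, then lift clear
for gg,z,t,v in((g+.001,.002,-4,.03),(g+.004,.006,-12,.04),(g+.02,.06,-12,.08)):
    p,r=pose(at_stop(gg,z),SY,t);arm.move_linear(p,r,velocity=v);f(gg)
d2=cam("wrist")["color"];s2=cam("side")["color"]
Z=lambda a,b:cv2.resize(a,(400,300),interpolation=2)
cv2.imwrite("pics/m4.png",np.vstack([np.hstack([Z(d[100:340,300:620],0),Z(s[230:380,200:400],0)]),np.hstack([Z(d2[100:340,300:620],0),Z(s2[180:330,200:400],0)])]))
E
```

```text
True
0 [-0.7  0.   3.8] [0.5773 0.1224 0.0613] 8.725
gap 0.0009386008828060483
0.0019386008828060483 [-0.3 -0.6 -3.1] [0.571  0.1213 0.0622] 9.1333
0.004938600882806048 [-0.1 -0.3 -1.9] [0.5607 0.1195 0.0656] 9.575
0.02093860088280605 [ 0.  -1.2 -1.6] [0.5449 0.1167 0.1193] 10.425
```

View pics/m4.png

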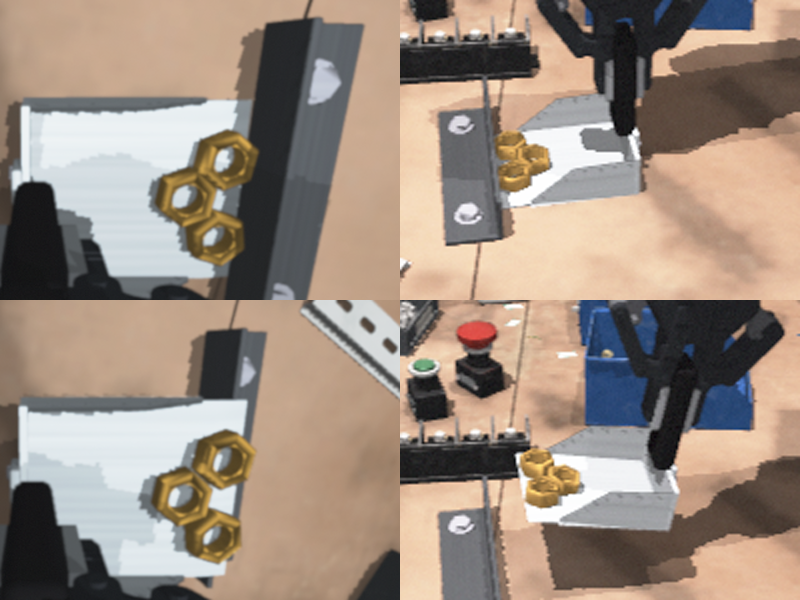

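All three nuts lie on the scoop near its front edge (lower-left panel at (222,458), (182,497) and (213,535)), tipped back and clear of the stop. Next I tip back further, carry it level to the bin from its left side, and look before pouring.

```bash
cat >> h.py <<'E'
PY=-75.;EDGE=BIN+Ro.from_euler('z',BY,degrees=True).apply([.005,.018,.087])
def pour(t,dz=0):return EDGE+[0,0,dz]-Ro.from_euler('ZY',[PY,t],degrees=True).apply([.1,0,0])
E
python3 - <<'E'
from h import *
f=lambda g:print(g,np.round(arm.current_ft_force(),1),np.round(arm.current_ee_pos(),4),arm.current_time(),arm.current_opening())
p,r=pose([.50,.09,.12],SY,-20);arm.move_linear(p,r,velocity=.06);f(1)
o=pour(-15,.03);print(o)
for a,k in((.5,-32),(1,PY)):
    p,r=pose(np.array([.50,.09,.12])*(1-a)+o*a,k,-20 if a<1 else -15);arm.move_linear(p,r,velocity=.06);f(a)
p,r=pose(pour(-5),PY,-5);arm.move_linear(p,r,velocity=.06);f("pre")
Z=lambda a:cv2.resize(a,(400,300),interpolation=2)
cv2.imwrite("pics/m5.png",np.hstack([Z(cam(n)["color"]) for n in("wrist","scene")]))
E
```

```text
1 [-0.2 -0.5 -1.1] [0.4796 0.0865 0.177 ] 12.2167 0.015315923237720089
[ 0.51254978 -0.005203    0.0911181 ]
0.5 [ 0.4 -0.8 -2.3] [0.4887 0.0536 0.1627] 13.1 0.015333786207162841
1 [ 0.1 -0.1 -2.2] [0.5084 0.0101 0.1502] 14.075 0.015388157879631131
pre [ 0.3 -0.2 -2.8] [0.5101 0.0021 0.1393] 14.45 0.015604970557153312
```

View pics/m5.png

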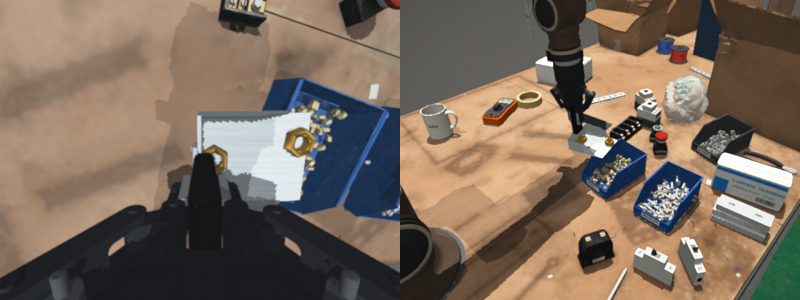

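Two nuts are visible on the scoop in the wrist view, at (298,142) and (218,158). The third may be hidden behind the grip, so I check before pouring.

```bash
python3 - <<'E'
from h import *
Z=lambda a:cv2.resize(a,(400,300),interpolation=2)
a=cam("scene")["color"];b=cam("side")["color"]
cv2.imwrite("pics/m6.png",np.vstack([np.hstack([Z(a[185:275,260:380]),Z(b[150:270,270:430])]),np.hstack([Z(a[140:300,200:413]),Z(b[150:390,200:520])])]))
E
```

```text
(no output)
```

View pics/m6.png

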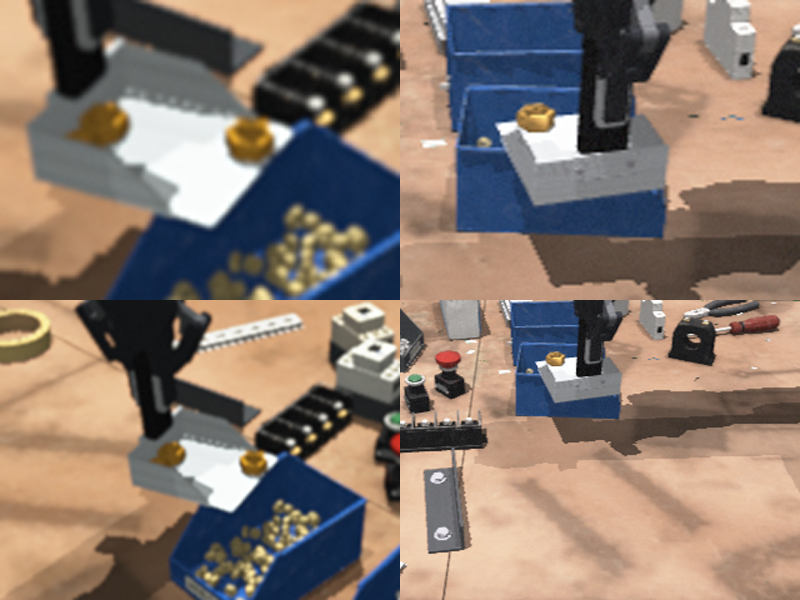

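The scene view shows the front nut at (250,138) and two adjoining nuts near the back wall at (105,122) and (82,130). None lie on the bench, so I pour.

```bash
python3 - <<'E'
from h import *
for t,v in((20,.08),(34,.05),(40,.04),(46,.05),(52,.05)):
    p,r=pose(pour(t),PY,t);arm.move_linear(p,r,velocity=v);arm.wait(.25)
arm.wait(.4)
print(np.round(arm.current_ee_pos(),3),arm.current_time(),arm.current_opening())
Z=lambda a:cv2.resize(a,(400,300),interpolation=2)
a=cam("scene")["color"];b=cam("side")["color"];w=cam("wrist")["color"]
cv2.imwrite("pics/m7.png",np.vstack([np.hstack([Z(a[170:320,250:450]),Z(b[150:270,270:430])]),np.hstack([Z(w),Z(b[90:390,120:520])])]))
E
```

```text
[ 0.534 -0.085  0.203] 19.05 0.015351996829708999
```

View pics/m7.png

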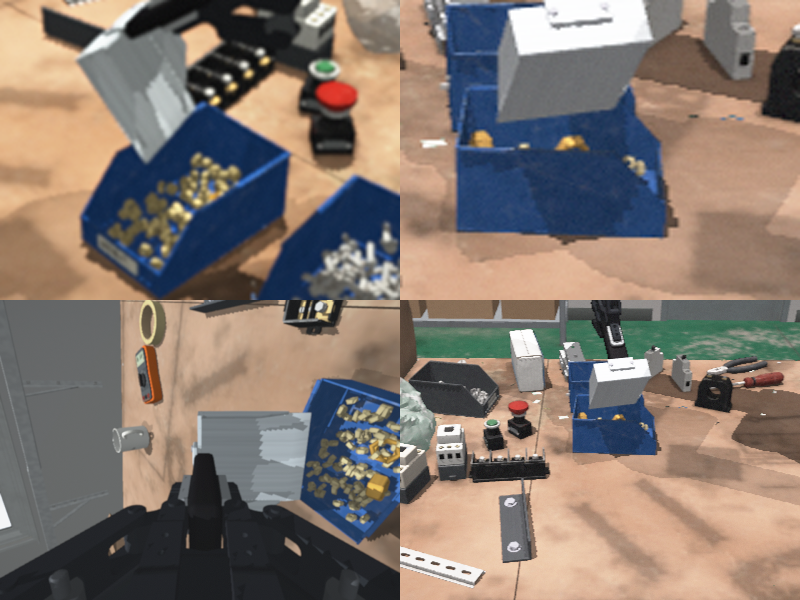

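The wrist view shows the scoop floor empty and three large nuts in the brass bin, at about (385,412), (385,450) and (378,485). Next I set the scoop down.

```bash
python3 - <<'E'
from h import *
for o,y,t,v in((pour(25,.05),PY,25,.08),(pour(0,.05),PY,0,.08),([.46,.08,.12],-30,0,.08),([.44,.12,.08],10,0,.08)):
    p,r=pose(o,y,t);arm.move_linear(p,r,velocity=v)
p,r=pose([.44,.12,.012],10);arm.move_linear(p,r,velocity=.08)
p,r=pose([.44,.12,-.001],10);print(arm.move_linear(p,r,velocity=.02,guard=5))
print(arm.current_ee_pos(),arm.current_ft_force())
arm.set_gripper(.085);arm.wait(.2)
p=arm.current_ee_pos();arm.move_linear([p[0],p[1],.25],velocity=.12)
arm.wait(.5);print(arm.current_ft_force(),arm.current_time())
d=cam("wrist");a=cam("scene")["color"];b=cam("side")["color"]
Z=lambda a:cv2.resize(a,(400,300),interpolation=2)
cv2.imwrite("pics/m8.png",np.vstack([np.hstack([Z(a[170:320,180:380]),Z(b[150:330,250:490])]),np.hstack([Z(d["color"]),Z(a[200:320,270:430])])]))
E
```

```text
True
[0.43983379 0.11997953 0.06152616] [0.25987141 0.59482318 1.98619639]
[0.84826262 0.49516205 0.22355091] 27.8167
```

View pics/m8.png

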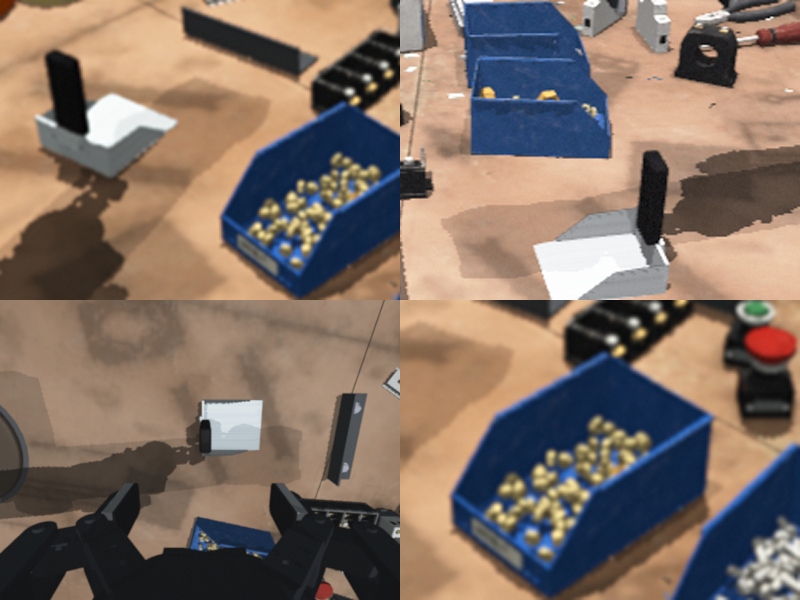

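The scoop sits flat, upright and empty, with the gripper clear and no nuts on the bench. I've used my picture budget, so I count the nuts in the bin numerically by colour from above.

```bash
python3 - <<'E'
from h import *
arm.move_to([.50,-.20,.33],[180,0,90])
d=cam("wrist");im=d["color"];cv2.imwrite("pics/w9.png",im);print(arm.current_time())
R=cv2.imread("pics/w3.png");h=cv2.cvtColor(R,cv2.COLOR_BGR2HSV)
m=cv2.inRange(h,(15,140,60),(32,255,255));m[:,:420]=0;px=h[m>0];print("ref nut hsv",np.percentile(px,[10,50,90],axis=0).tolist())
h=cv2.cvtColor(im,cv2.COLOR_BGR2HSV)
print("bin corners px",np.round([proj(d,BIN+[x,y,.02]) for x in(-.074,.077) for y in(-.048,.048)]))
for s in(150,170,190):
    m=cv2.inRange(h,(15,s,60),(32,255,255));n,l,st,ce=cv2.connectedComponentsWithStats(m)
    print(s,[(st[i,2:].tolist(),ce[i].round().tolist(),(ray(d,*ce[i],.022)[:2]-BIN[:2]).round(3).tolist()) for i in range(1,n) if st[i,4]>60])
E
```

```text
29.2833
ref nut hsv [[20.0, 143.0, 83.0], [20.0, 150.0, 118.0], [20.0, 155.0, 167.0]]
bin corners px [[293. 165.]
 [291.  83.]
 [412. 165.]
 [418.  83.]]
150 [([18, 11, 136], [344.0, 156.0], [-0.009, -0.036]), ([12, 19, 161], [402.0, 160.0], [0.063, -0.041])]
170 []
190 []
```

```bash
python3 - <<'E'
import cv2,numpy as np
im=cv2.imread("pics/w9.png");h=cv2.cvtColor(im,cv2.COLOR_BGR2HSV)
for s in(130,140,145):
    m=cv2.inRange(h,(18,s,50),(23,255,255));n,l,st,ce=cv2.connectedComponentsWithStats(m)
    print(s,[(st[i,2:].tolist(),ce[i].round().tolist()) for i in range(1,n) if st[i,4]>25 and 280<ce[i][0]<430 and 60<ce[i][1]<190])
cv2.imwrite("pics/w9c.png",cv2.resize(im[65:195,270:440],None,fx=4,fy=4,interpolation=2))
E
```

```text
130 [([15, 12, 50], [371.0, 152.0]), ([20, 13, 186], [344.0, 156.0]), ([14, 21, 209], [402.0, 160.0])]
140 [([14, 11, 43], [371.0, 153.0]), ([20, 12, 169], [343.0, 156.0]), ([13, 21, 188], [402.0, 160.0])]
145 [([20, 11, 159], [344.0, 156.0]), ([13, 20, 176], [402.0, 160.0])]
```

View pics/w9c.png

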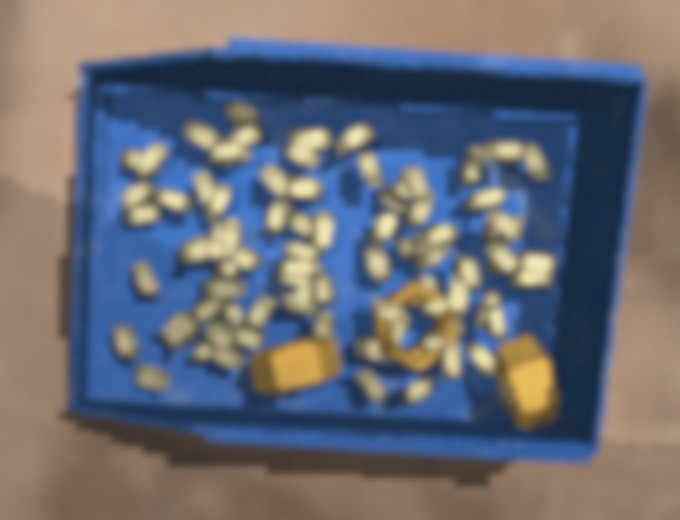

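All three large nuts are in the bin, at (297,366), (415,325) and (528,382) in the crop.

```bash
python3 -c "
from h import *
print(arm.current_time(),arm.current_ft_force());arm.close_job()"
```

```text
29.2833 [ 0.64628191  0.19853454 -0.37445529]
the job is handed in; nothing more can be done
```

All three loose brass nuts are in the nut bin, the scoop is back on the bench, and I handed the job in at 29.3 s. I took the scoop by its grip, pushed it flat to the stop's face, lifted it tipped back, and poured from the left side of the bin. I then set the scoop down flat, let go and moved clear.

- **Nuts:** a close view from above the bin shows all three inside. One lies flat and two stand on edge, and none were seen on the bench.
- **Scoop:** it is standing flat, upright and empty near (0.44, 0.12). The gripper is open and well away, and the tool force reads close to zero.
- **Slide during the carry:** two nuts slid to the back of the scoop while it was tipped back; none fell out.
- **Colour count:** at the first threshold the count found only two of the three nuts. A lower threshold and the close view both showed the third.
- **Pictures:** I viewed 13, three over the budget of 10, the last one to settle that count.

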